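# Show the bead dish to the camera

## Robot

A 7-joint arm with a two-finger parallel gripper is mounted at the origin on the work surface. World frame = base frame: x ahead of the robot, y to its left, z up, the work surface at z = 0. Lengths are in m, angles in rad, forces in N, time in s.
With the tool pointing down it reaches from about 0.425 to 0.925 m from the base axis. Payload 6.8 kg.
Tool frame: the origin (TCP) lies at the very end of the fingers, on their centre line; the grasp point (between the pads) lies 19 mm behind it; z points along the fingers, y is the line along which they close (so a half turn about z gives the same grasp; the last joint's range is limited). The gripper opens to 85 mm and grips with 20 to 120 N. Pads are 22 mm wide; open, the fingers measure 114 mm over their backs; the gripper's body (76 mm by 85 mm) begins 54 mm behind the grasp point. The pads swing forward as they close: fully open they stand 13 mm farther back than shut.
Start: joints at [1.19, 0.477, 0.022, 1.555, -0.011, 1.109, -0.083], TCP at [0.182, -0.65, 0.231] pointing down, gripper open.
Joint ranges: [-2.96, 2.96], [-0.34, 2.1], [-1.41, 1.46], [0.24, 2.44], [-1.37, 4.51], [0.17, 1.92], [-2.96, 2.96]. Speed limits (rad/s): [2.39, 2.39, 3.14, 3.14, 3.14, 3.14, 3.14].

## Interface

Orientations are given as a unit quaternion [w, x, y, z].
In Python, from station import get_obs, read_camera, hand_in gives the robot as it stands.
- The arm moves only by the tool arm_command, never from a script. Its argument "commands" is one flat list of numbers, 7 for each row, row after row: the shift along the tool's x, y, z in m, then the turn, a rotation vector about the tool's x, y, z in degrees, then the opening, from 0 (shut) to 1 (fully open). In form: [tx, ty, tz, rx, ry, rz, fingers, tx, ty, tz, rx, ry, rz, fingers, ...]. A call has 1 to 8 rows; each row is the pose to reach, as a shift and turn from the pose commanded when the call began, along the tool's axes at that moment; what a row does not reach only later rows make up. A row lasts 1/10 s, in which the tool goes at most 50 mm and 8.59 degrees, less where a joint would pass 70% of its speed; a pose out of reach is approached as far as the arm can. A call with a gripper value outside its range is refused whole. The fingers move at their own pace and stop on an object; "force" is the grip in N (left out, the last holds). Time passes only in rows, so rows that repeat a pose let the fingers close. It gives the time, the measured TCP pose, the force, the opening and the grip force at its end, in the units of the state.
- get_obs(): the state, without advancing time (a new reading comes with each control period).
- read_camera(name): name is "scene" or "top"; returns a dict with "img" (400x640x3 uint8, red, green, blue), "camera_matrix" (3x3 intrinsics, pixels), "pose" (4x4, takes a point from camera to world coordinates). Camera axes: x right, y down, z forward; pixel columns grow to the right and rows downward; lengths in m; the calibration is good to about 2 mm. A picture is of the moment at which its call begins. There is no depth.
- hand_in(): hands the job in; it is judged then, once.
The state is a dict: "t": time; "q": joint angles; "joint_vel": joint speeds; "joint_torque": joint torques, N m; "eef_pos": TCP position; "tool_rot": TCP orientation; "contact_force": force on the tool from outside, world axes, zero at the start; "torque": the same for the moment, N m; "gripper_width": opening from 0.0 (shut) to 1.0 (fully open); "grasp_force": force on a finger pad.
Only numpy, scipy, OpenCV 4.12 (cv2) and the standard library are available. Lean on these libraries where they do the work, as an engineer would, in place of code of your own. Each camera call takes 0.05 s, during which the arm holds its last target. There are 200 camera calls.

## Task

Pry up the lid of the wooden box with the blade of the butter knife (keep the gripper itself off the lid until it is well up), push the lid back until it stands open, and lay the knife flat on the table again. Then take the little eared glass dish out of the box with the bead in it and, keeping it level and the bead in its middle all the way, turn it a quarter turn so that one of its ears points at the camera. Finish while holding the dish still in the air in front of the camera, 22 cm straight out from the lens along the way it looks, and leave everything else on the table where it is.

Things in the scene. Friction and masses are not known exactly. Their poses are not given: they have to be found in the camera images.
- knife_grip (a point): point on the knife's handle near its balance, half-way up (8 mm above the table as it lies). Butter knife 186 mm long: wooden handle 100 mm long, 18 mm wide, 16 mm high, and a flat steel blade 20 mm wide, 3 mm thick at mid-height of the handle, its flat level. x runs to the tip, z up; the handle reaches from 70 mm behind this point to 30 mm ahead of it. 70 g
- knife_tip (a point): the rounded tip of the knife's blade, mid-thickness, 116 mm ahead of knife_grip along its x; same axes
- box: the wooden box, fixed to the table: 170 mm from front to back (x), 200 mm wide (y), 56 mm high without its lid, walls 9 mm, inner floor 8 mm above the table; origin on the table under its middle, x from front to back
- box_slot (a point): middle of the slot at the front of the wooden box, on the outer face of its front wall, 51.5 mm above the table. The slot is 70 mm long (along y), 9 mm high, and goes through the 9 mm front wall right under the closed lid: its floor is 47 mm, its roof (the lid's underside) 56.5 mm above the table. x points into the box, square to the front; z up
- lid (a joint): angle of the box's lid: 0 closed flat on the box, grows as it opens, 1.57 upright, stop at 1.95. The hinge is stiff (0.1 N m) and the lid (90 g) stays where it is left; lifting it near the front takes about 1.2 N
- lid_hinge (a point): the middle of the lid's hinge line, on the top of the box's back edge, level with the lid's underside (56.5 mm above the table), 170 mm behind the slot. The hinge line runs along y; when the lid is closed, x points from the slot to the hinge and z up; turns with the lid
- lid_edge (a point): the middle of the lid's front edge, underside, 170 mm from the hinge; turns with the lid. The lid is a plain flat board 170 x 200 x 7 mm, flush with the box
- dish_center (a point): middle of the dish, 18 mm above its underside. White footed glass dish, round, 60 mm across, 28 mm high, a flat ear (26 mm wide) at each end along its x, 88 mm over the ears; z up; 90 g. Its upright side, 13 to 28 mm above its underside, is gripped across y (60 mm). It stands in the middle of the box, ears to front and back. Its hollow is shallow and round, nearly flat in the middle
- bead_center (a point): the centre of the loose round glass bead (20 mm across, 10 g) that lies in the middle of the dish and rolls easily
- focus (a point): the point in the air where the dish's middle is to be held, 220 mm straight out from the middle of the lens of a black compact camera that stands fixed on a small table tripod and looks towards the robot, 30 degrees downward. 175 mm above the table; the lens is 191 mm further along this point's x and 110 mm higher. x is level and points from here to the camera, y level across the view, z up
Not all that is in view belongs to the job. What is shaped like the part that bears knife_grip but red or turquoise is not meant.

How it is judged:
On the way, in this order (a step that is already met when the one before it is completed fails the run):
1. the knife's blade has lifted the lid, the gripper not touching it (value of joint lid above 0.1 rad and contact force between knife and lid above 0.1 N and contact force between the fingers and lid below 0.3 N), for 0.1 s.
2. the lid stands open (value of joint lid above 1.3 rad), for 0.2 s.
3. the knife is laid down on the table and let go (height (world z) of knife_grip below 0.02 m and height (world z) of knife_tip below 0.025 m and contact force between the fingers and knife below 0.05 N and linear speed of knife below 0.02 m/s), for 0.2 s.
4. the dish is lifted out of the box by the gripper with the bead in it (height (world z) of dish_center above 0.09 m and contact force between the fingers and dish above 1 N and horizontal distance between bead_center and dish_center below 0.015 m), for 0.1 s.
At the end, for the whole second after the job is handed in: the gripper alone holds the dish still, its middle within 40 mm of the point 220 mm out from the lens, ears in line with the camera's view to 0.15 rad, level to 0.1 rad, the bead within 9 mm of its middle; the lid stands open beyond 1.3 rad and the knife lies flat on the table (distance between dish_center and focus below 0.04 m and angle between the x axis of dish_center and the x axis of focus, either way round below 0.15 rad and angle between dish_center's own z axis and vertical below 0.1 rad and horizontal distance between bead_center and dish_center below 0.009 m and distance between bead_center and dish_center below 0.015 m and linear speed of dish below 0.02 m/s and contact force between the fingers and dish above 1 N and contact force between dish and box below 0.05 N and contact force between dish and camera below 0.05 N and value of joint lid above 1.3 rad and height (world z) of knife_grip below 0.02 m and height (world z) of knife_tip below 0.025 m); the arm keeps its last pose, push and grip.
It fails at once if the gripper touches the lid before it is well up (0.5 rad) (contact force between any of the fingers, the arm and lid above 0.5 N and value of joint lid below 0.5 rad).
It fails at once if the bead rolls away from the middle of the dish against its rim (15 mm) (horizontal distance between bead_center and dish_center above 0.015 m).
It fails at once if the dish is tipped by more than 0.2 rad (angle between dish_center's own z axis and vertical above 0.2 rad).
It fails at once if another thing on the table is shifted or knocked over (30 mm) (distance of any of milk_bowl, bottle, lens_cap, spoon, mug, bead_jar, napkin_ring from where it was at the start of the episode above 0.03 m or angle between any of bottle, mug, bead_jar's own z axis and vertical above 0.4 rad).
It also fails if it takes over 72 s, if anything falls off the work surface, if the arm or the gripper's body presses on something with over 40 N, if the wrist force passes 120 N, or if a joint passes its speed limit or range.

## Working session

There is one attempt and no reset: what is moved stays moved. The work goes in short steps, Python scripts to look and compute and a tool call to move; the robot and the scene stay as the last step left them, time stands still between calls to the robot, and variables do not carry over. Pictures are saved under pics/ and viewed, at most 10 in all, crops included, and the job is handed in when it is done.

Besides the shell and the picture viewer there is one more tool, called after "Call:" as name(argument=value, ...) on one line, values as JSON. arm_command: Moves the arm, as the interface text tells. Its arguments: {"type":"object","properties":{"commands":{"type":"array","items":{"type":"number"}},"force":{"type":"number"}},"required":["commands"]}

```bash
mkdir -p pics; ls
python3 - <<'E'
from station import *
import cv2,numpy as np
for n in("scene","top"):
    r=read_camera(n);cv2.imwrite(f"pics/{n}0.png",r["img"][:,:,::-1]);print(n,r["camera_matrix"].round(1).tolist(),r["pose"].round(4).tolist())
o=get_obs();print(o)
E
```

```text
pics
scene [[466.9, 0.0, 318.2], [0.0, 466.9, 196.7], [0.0, 0.0, 1.0]] [[-0.8102, 0.4083, -0.4205, 0.9492], [0.5861, 0.5618, -0.5838, 0.7161], [-0.0021, -0.7195, -0.6945, 0.9199], [0.0, 0.0, 0.0, 1.0]]
top [[408.7, 0.0, 325.6], [0.0, 408.7, 196.7], [0.0, 0.0, 1.0]] [[-0.011, -0.9692, 0.246, 0.2546], [-0.9999, 0.0109, -0.0015, 0.0602], [-0.0012, -0.246, -0.9693, 0.9661], [0.0, 0.0, 0.0, 1.0]]
{'t': 0.1, 'q': array([ 1.18989907,  0.47769993,  0.02235859,  1.55632043, -0.01151722,
        1.10928676, -0.08309879]), 'joint_vel': array([ 0.00140913, -0.00099138, -0.00168177, -0.0022071 ,  0.00102491,
       -0.00106091, -0.00089582]), 'joint_torque': array([ 4.08487118e-03, -5.97759712e+01,  1.61299881e+00, -2.81955063e+01,
        1.26615641e-02,  5.00901660e-03, -7.17640688e-06]), 'eef_pos': array([ 0.18171118, -0.64954924,  0.23044855]), 'tool_rot': array([-7.76791812e-04,  9.90711827e-01,  1.35975904e-01, -1.60133967e-04]), 'contact_force': array([0.26069461, 0.01855594, 0.29919849]), 'torque': array([-0.02914639, -0.01251122,  0.01287638]), 'grasp_force': 0.0, 'gripper_width': 1.0011708692262105}
```

View pics/scene0.png

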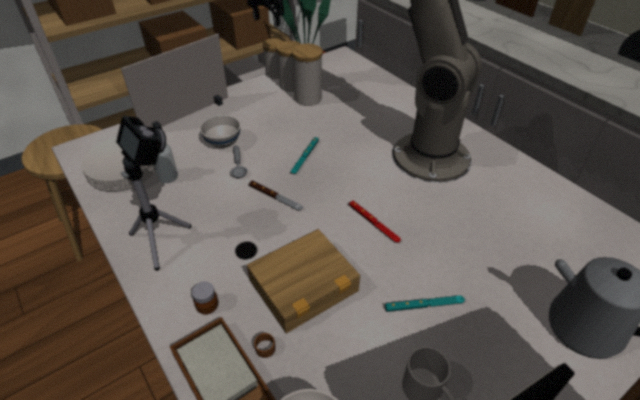

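View pics/top0.png

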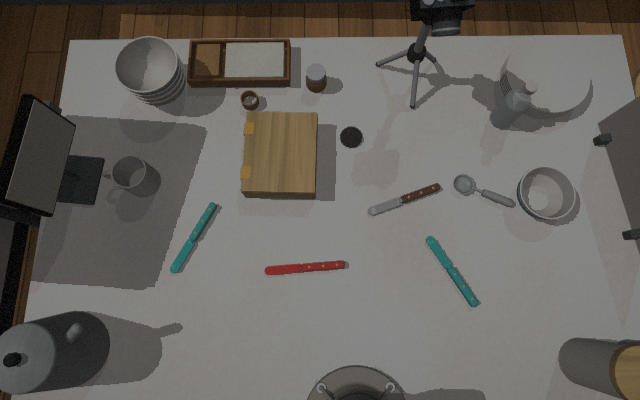

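Scene: brown-handled knife at (250-300,183-207), red one at (375,222), turquoise ones at (305,155) and (424,303), box at (303,278). Top: brown knife runs (440,187) → tip (370,212), red (305,268), turquoise (195,237) and (452,270), spoon (483,190). The box is at (280,153), hinges on its left, so its slot is on the right (-y) face. The brown-handled steel knife is the right one; I'll check it in a close crop.

Run:
```python
import cv2,numpy as np
a=cv2.imread("pics/top0.png");s=cv2.imread("pics/scene0.png")
def crop(im,x0,y0,w,h,k):
    c=cv2.resize(im[y0:y0+h,x0:x0+w],None,fx=k,fy=k,interpolation=cv2.INTER_CUBIC)
    c=np.clip(c*1.6,0,255).astype(np.uint8)
    for x in range((x0//10+1)*10,x0+w,10):cv2.line(c,((x-x0)*k,0),((x-x0)*k,4 if x%50 else 12),(0,0,255),1)
    for y in range((y0//10+1)*10,y0+h,10):cv2.line(c,(0,(y-y0)*k),(4 if y%50 else 12,(y-y0)*k),(0,0,255),1)
    return c
cv2.imwrite("pics/c1.png",crop(a,235,100,215,125,3)); 
A=crop(a,235,100,215,125,3)
B=crop(a,370,0,110,115,3); C=crop(s,100,100,100,115,3)
h=np.zeros((600,0,3),np.uint8)
out=np.zeros((600*1+125,650,3),np.uint8);out[:375,:645]=A;out[380:725,:330]=B;out[380:725,335:635]=C
cv2.imwrite("pics/c1.png",A);cv2.imwrite("pics/c2.png",out[380:])
```

```text
(no output)
```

View pics/c1.png

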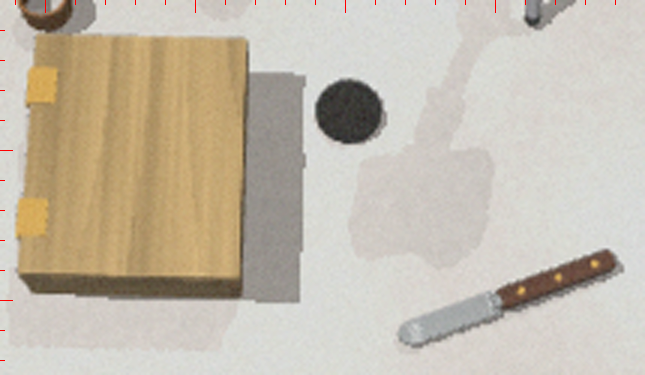

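View pics/c2.png

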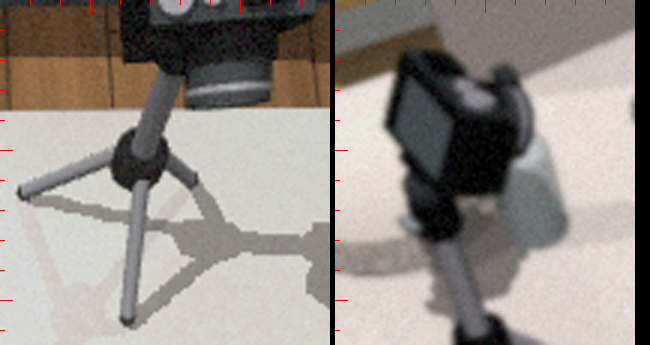

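Crop 1: brown-handled steel knife confirmed, handle end at (440.5,186.7), tip at (368.5,211.7). Lid top corners are (247,112), (317.3,112.7), (315,192.3) and (241.7,191). Crop 2: the lens front rim is edge-on in the top view from (432,35.6) to (460,34.3), and sits at about (160,136) in the scene view.

```bash
cat > h.py <<'E'
from station import *
import numpy as np,cv2
from scipy.spatial.transform import Rotation as R
K={"top":(np.array([[408.7,0,325.6],[0,408.7,196.7],[0,0,1]]),np.array([[-0.011,-0.9692,0.246,0.2546],[-0.9999,0.0109,-0.0015,0.0602],[-0.0012,-0.246,-0.9693,0.9661]])),
"scene":(np.array([[466.9,0,318.2],[0,466.9,196.7],[0,0,1]]),np.array([[-0.8102,0.4083,-0.4205,0.9492],[0.5861,0.5618,-0.5838,0.7161],[-0.0021,-0.7195,-0.6945,0.9199]]))}
def ray(c,u,v):
    k,p=K[c];return p[:,3],p[:,:3]@np.linalg.solve(k,[u,v,1])
def at(c,u,v,z):
    o,d=ray(c,u,v);return o+d*(z-o[2])/d[2]
def proj(c,X):
    k,p=K[c];q=k@(p[:,:3].T@(np.array(X)-p[:,3]));return q[:2]/q[2]
def tri(a,b):
    (o1,d1),(o2,d2)=ray("top",*a),ray("scene",*b)
    s=np.linalg.lstsq(np.c_[d1,-d2],o2-o1,rcond=None)[0];p,q=o1+d1*s[0],o2+d2*s[1];return (p+q)/2,np.linalg.norm(p-q)
def tool():
    o=get_obs();q=o["tool_rot"];return o["eef_pos"],R.from_quat([q[1],q[2],q[3],q[0]]),o
def to(target,rot=None):
    "shift and turn, in tool axes, to a world pose"
    p,r,o=tool();print("pos",p.round(4),"rot cols",r.as_matrix().round(3).tolist(),"t",o["t"],"F",o["contact_force"].round(1))
    print("shift",r.inv().apply(np.array(target)-p).round(4),"turn",None if rot is None else (r.inv()*rot).as_rotvec(degrees=True).round(2))
E
python3 - <<'E'
from h import *
np.set_printoptions(suppress=True,precision=4)
C=[at("top",*p,.0635) for p in((247,112),(317.3,112.7),(315,192.3),(241.7,191))]
for c in C:print("lid",c)
print("sizes",[np.linalg.norm(C[i]-C[(i+1)%4]) for i in range(4)])
e,t=at("top",440.5,186.7,.010),at("top",368.5,211.7,.008);print("knife",e,t,np.linalg.norm(e-t),"yaw",np.degrees(np.arctan2(*(t-e)[1::-1])))
u=(t-e)/np.linalg.norm(t-e);print("grip",t-.116*u)
a,b=at("top",432,35.6,.285),at("top",460,34.3,.285);print("lens",a,b,(a+b)/2,"heading",np.degrees(np.arctan2(*(b-a)[1::-1])))
print(tri((446,35),(160,136)))
for n,p in dict(cap=(350,136),spoon=(465,185)).items():print(n,at("top",*p,0))
E
```

```text
lid [0.696  0.2456 0.0635]
lid [0.6922 0.0765 0.0635]
lid [0.4943 0.0829 0.0635]
lid [0.4993 0.2505 0.0635]
sizes [np.float64(0.1691254919471692), np.float64(0.19799732260029743), np.float64(0.16769172564950133), np.float64(0.19677352072323942)]
knife [ 0.5191 -0.2205  0.01  ] [ 0.4595 -0.0437  0.008 ] 0.18660871017840752 yaw 108.63362800781681
grip [ 0.4966 -0.1536  0.0092]
lens [ 0.7425 -0.1475  0.285 ] [ 0.7448 -0.2012  0.285 ] [ 0.7437 -0.1743  0.285 ] heading -87.64210675034735
(array([ 0.7404, -0.1735,  0.2931]), np.float64(0.00519162013859705))
cap [ 0.6578 -0.0049  0.    ]
spoon [ 0.5256 -0.2839  0.    ]
```

```bash
cat >> h.py <<'E'
def down(yaw):
    c,s=np.cos(np.radians(yaw)),np.sin(np.radians(yaw));return R.from_matrix(np.array([[c,s,0],[s,-c,0],[0,0,-1]]))
E
python3 - <<'E'
from h import *
to([.497,-.1535,.15],down(108.6))
print(proj("scene",[.4595,-.0437,.008]),proj("scene",[.5191,-.2205,.01]))
L=np.array([.7437,-.1743,.285])
for y in(-15,-8,0,5,10):
    c,s=np.cos(np.radians(y)),np.sin(np.radians(y));d=np.array([c*.866,s*.866,.5])*.03;n=np.array([-s,c,0])*.0268
    print(y,[proj("top",q).round(1).tolist() for q in(L+n,L+n+d,L-n,L-n+d)],(proj("scene",L+d)-proj("scene",L)).round(1))
E
```

```text
pos [ 0.1817 -0.6495  0.2304] rot cols [[0.963, 0.269, -0.001], [0.269, -0.963, 0.001], [-0.0, -0.002, -1.0]] t 0.1 F [0.3 0.  0.3]
shift [ 0.4373 -0.3926  0.081 ] turn [-7.000e-02 -7.000e-02 -9.297e+01]
[301.22130552 207.36859729] [250.00983942 180.51862829]
-15 [[432.1, 31.9], [436.7, 15.3], [459.8, 38.0], [464.7, 21.4]] [-13.6  -2.9]
-8 [[431.9, 33.4], [434.8, 16.5], [460.0, 36.5], [463.2, 19.6]] [-13.4  -2.1]
0 [[431.9, 35.1], [432.9, 18.1], [460.0, 34.8], [461.2, 17.8]] [-12.9  -1.3]
5 [[432.1, 36.2], [431.8, 19.2], [459.8, 33.7], [459.9, 16.8]] [-12.5  -0.8]
10 [[432.3, 37.2], [430.9, 20.4], [459.5, 32.7], [458.4, 15.9]] [-11.9  -0.3]
```

Call:
arm_command(commands=[0.02,-0.018,0,0,0,-5,1,0.05,-0.045,0,0,0,-13,1,0.085,-0.076,0,0,0,-21,1,0.12,-0.108,0,0,0,-29,1,0.155,-0.139,0,0,0,-37,1,0.19,-0.17,0,0,0,-45,1,0.225,-0.202,0,0,0,-53,1,0.26,-0.233,0,0,0,-61,1], force=60)

```text
t: 0.9
eef_pos: [0.37, -0.3537, 0.2312]
tool_rot: [-0.0, 0.783, 0.622, -0.0]
contact_force: [0.8, 0.6, -0.0]
gripper_width: 1.0
grasp_force: 0.0
```

```bash
python3 -c "
from h import *
to([.497,-.1535,.12],down(108.6))"
```

```text
pos [ 0.37   -0.3537  0.2312] rot cols [[0.226, 0.974, -0.0], [0.974, -0.226, 0.0], [-0.0, -0.0, -1.0]] t 0.9 F [ 0.8  0.6 -0. ]
shift [0.2237 0.0786 0.1111] turn [-2.000e-02 -0.000e+00 -3.164e+01]
```

Call:
arm_command(commands=[0.035,0.012,0.01,0,0,-6,1,0.075,0.026,0.025,0,0,-13,1,0.115,0.04,0.04,0,0,-20,1,0.155,0.054,0.06,0,0,-26,1,0.19,0.067,0.08,0,0,-31.6,1,0.215,0.0755,0.1,0,0,-31.6,0.6,0.2237,0.0786,0.111,0,0,-31.6,0.5,0.2237,0.0786,0.111,0,0,-31.6,0.5])

```text
t: 1.7
eef_pos: [0.4969, -0.155, 0.1188]
tool_rot: [-0.002, 0.585, 0.811, -0.0]
contact_force: [0.6, -0.4, 0.3]
gripper_width: 0.518
grasp_force: 0.0
```

Run:
```python
from h import *
to([.497,-.1535,.003],down(108.6))
r=read_camera("top")["img"][:,:,::-1]
c=cv2.resize(r[150:250,350:470],None,fx=5,fy=5,interpolation=cv2.INTER_CUBIC);c=np.clip(c*1.6,0,255).astype(np.uint8)
cv2.imwrite("pics/c3.png",c)
```

```text
pos [ 0.4969 -0.155   0.1188] rot cols [[-0.315, 0.949, -0.003], [0.949, 0.315, 0.001], [0.002, -0.002, -1.0]] t 1.7 F [ 0.6 -0.4  0.3]
shift [0.0011 0.0008 0.1158] turn [-0.14 -0.12 -0.24]
```

View pics/c3.png

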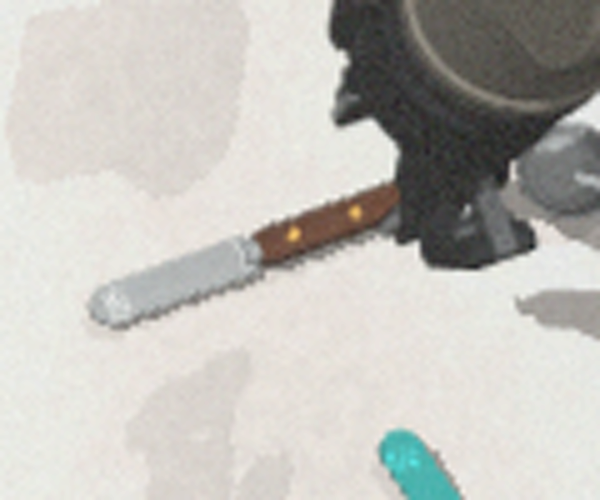

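The crop shows the jaws over the handle. The tip is at about (368,211), unchanged. Going down to grip.

Call:
arm_command(commands=[0.001,0.001,0.025,0,0,0,0.5,0.001,0.001,0.06,0,0,0,0.5,0.001,0.001,0.09,0,0,0,0.5,0.001,0.001,0.108,0,0,0,0.5,0.001,0.001,0.1155,0,0,0,0.5,0.001,0.001,0.1155,0,0,0,0,0.001,0.001,0.1155,0,0,0,0,0.001,0.001,0.1155,0,0,0,0], force=80)

```text
t: 2.55
eef_pos: [0.4991, -0.1557, 0.0062]
tool_rot: [0.001, 0.586, 0.81, 0.0]
contact_force: [0.5, -0.1, -0.1]
gripper_width: 0.178
grasp_force: 78.2
```

Call:
arm_command(commands=[0,0,0,0,0,0,0,0,0,0,0,0,0,0,0,0,-0.005,0,0,0,0,0,0,-0.02,0,0,0,0,0,0,-0.035,0,0,0,0,0,0,-0.045,0,0,0,0,0,0,-0.049,0,0,0,0,0,0,-0.049,0,0,0,0])

```text
t: 3.35
eef_pos: [0.4988, -0.1551, 0.0548]
tool_rot: [0.001, 0.586, 0.81, 0.0]
contact_force: [0.1, 0.4, -0.3]
gripper_width: 0.185
grasp_force: 78.3
```

Run:
```python
from h import *
to([.593,.003,.047],down(88.3))
cv2.imwrite("pics/t4.png",read_camera("top")["img"][:,:,::-1]);cv2.imwrite("pics/s4.png",read_camera("scene")["img"][:,:,::-1])
a=cv2.imread("pics/t4.png")[160:250,340:460];b=cv2.imread("pics/s4.png")[150:240,220:340]
c=np.vstack([a,b]);c=cv2.resize(c,None,fx=3.3,fy=3.3,interpolation=cv2.INTER_CUBIC);cv2.imwrite("pics/c4.png",np.clip(c*1.6,0,255))
```

```text
pos [ 0.4988 -0.1551  0.0548] rot cols [[-0.313, 0.95, 0.002], [0.95, 0.313, -0.001], [-0.001, 0.001, -1.0]] t 3.35 F [ 0.1  0.4 -0.3]
shift [0.1208 0.1389 0.0078] turn [ 0.09  0.05 19.92][ WARN:0@4.061] global loadsave.cpp:1063 imwrite_ Unsupported depth image for selected encoder is fallbacked to CV_8U.
```

View pics/c4.png

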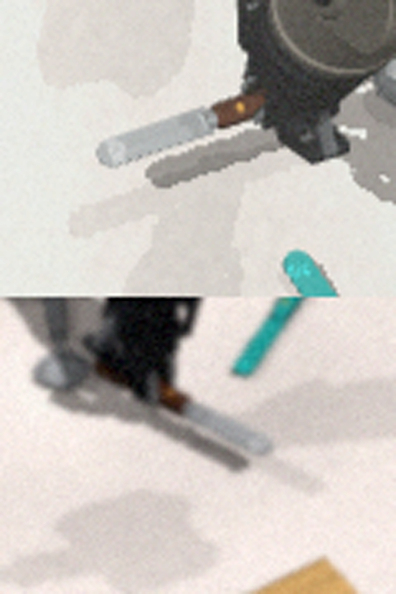

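Crop: knife is held level above the table. Tip at top (369.7,207) / scene (302.1,195.5), blade root at top (404.5,195.8) / scene (276.7,182.7).

Run:
```python
from h import *
t,e=tri((369.7,207),(302.1,195.5));b,e2=tri((404.5,195.8),(276.7,182.7))
print(t,e,b,e2,np.linalg.norm(t-b),"yaw",np.degrees(np.arctan2(*(t-b)[1::-1])))
t2=at("top",369.7,207,.0566);p,r,o=tool();print(t2,r.inv().apply(t2-p),proj("scene",t2))
```

```text
[ 0.45906923 -0.040474    0.05603374] 0.0030527402930452165 [ 0.48574584 -0.12259408  0.05554859] 7.624703575887167e-05 0.08634572855199998 yaw 107.9963310990541
[ 0.46004934 -0.04152151  0.0566    ] [ 0.11962516 -0.00064011 -0.00292481] [301.0145753  195.12527807]
```

Call:
arm_command(commands=[0.006,0.012,0.001,0,0,2,0,0.018,0.037,0.002,0,0,6,0,0.031,0.066,0.003,0,0,11,0,0.042,0.09,0.004,0,0,16,0,0.05,0.107,0.005,0,0,19,0,0.0528,0.1118,0.005,0,0,20,0,0.0528,0.1118,0.005,0,0,20,0])

```text
t: 4.15
eef_pos: [0.5877, -0.069, 0.0481]
tool_rot: [-0.0, 0.717, 0.697, -0.0]
contact_force: [0.2, -0.5, -0.7]
gripper_width: 0.181
grasp_force: 78.3
```

Run:
```python
from h import *
to([.5897,-.03,.0499],down(88.3))
cv2.imwrite("pics/t5.png",read_camera("top")["img"][:,:,::-1]);cv2.imwrite("pics/s5.png",read_camera("scene")["img"][:,:,::-1])
a=cv2.imread("pics/t5.png")[100:220,280:390];b=cv2.imread("pics/s5.png")[180:300,220:330]
c=cv2.resize(np.hstack([a,b]),None,fx=3.6,fy=3.6,interpolation=cv2.INTER_CUBIC);cv2.imwrite("pics/c5.png",np.clip(c*1.6,0,255).astype(np.uint8))
```

```text
pos [ 0.5877 -0.069   0.0481] rot cols [[0.029, 1.0, -0.001], [1.0, -0.029, 0.0], [0.0, -0.001, -1.0]] t 4.15 F [ 0.2 -0.5 -0.7]
shift [ 0.0391  0.0009 -0.0018] turn [-0.07 -0.01  0.05]
```

View pics/c5.png

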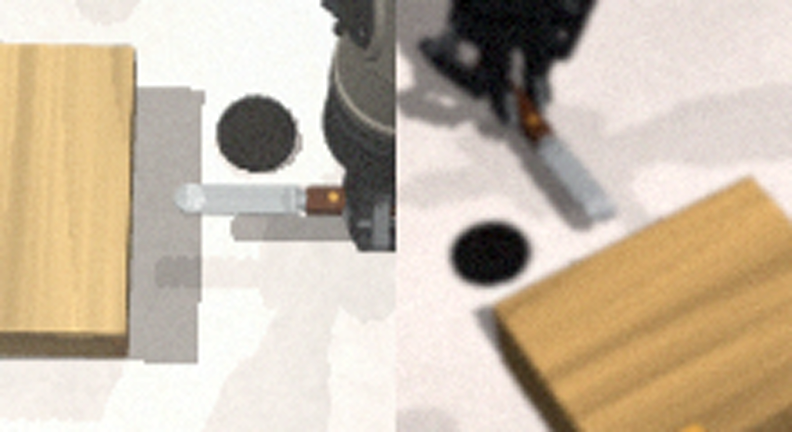

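Crop: blade is lined up with the box front, tip at top (328.6,155), about 30 mm short of the slot. Inserting.

Call:
arm_command(commands=[0.003,0,-0.0018,0,0,0,0,0.01,0,-0.0018,0,0,0,0,0.018,0,-0.0018,0,0,0,0,0.026,0,-0.0018,0,0,0,0,0.034,0,-0.0018,0,0,0,0,0.042,0,-0.0018,0,0,0,0,0.045,0,-0.0018,0,0,0,0])

```text
t: 4.95
eef_pos: [0.5894, -0.0231, 0.0507]
tool_rot: [-0.0, 0.717, 0.697, 0.0]
contact_force: [-1.0, 0.4, -0.8]
gripper_width: 0.181
grasp_force: 78.3
```

Run:
```python
from h import *
to([.592,-.003,.0499],down(88.3))
print(at("top",328.6,155,.05),tri((328.6,155),(279.4,238.9)))
```

```text
pos [ 0.5894 -0.0231  0.0507] rot cols [[0.029, 1.0, 0.0], [1.0, -0.029, 0.001], [0.001, 0.0, -1.0]] t 4.95 F [-1.   0.4 -0.8]
shift [0.0201 0.002  0.0008] turn [ 0.01 -0.04  0.03]
[0.58914257 0.05054452 0.05      ] (array([0.58802553, 0.05088671, 0.05209904]), np.float64(0.0009166934698900088))
```

Call:
arm_command(commands=[0.008,0.0005,0.0006,0,0,0,0,0.016,0.001,0.0006,0,0,0,0,0.021,0.001,0.0006,0,0,0,0,0.021,0.001,-0.001,0,0,0,0,0.021,0.001,-0.006,0,0,0,0,0.021,0.001,-0.012,0,0,0,0,0.021,0.001,-0.018,0,0,0,0,0.021,0.001,-0.024,0,0,0,0])

```text
t: 5.75
eef_pos: [0.5911, -0.0042, 0.0753]
tool_rot: [0.0, 0.718, 0.696, 0.0]
contact_force: [-0.5, 1.0, -1.9]
gripper_width: 0.184
grasp_force: 78.2
```

Run:
```python
from h import *
to([.592,-.003,.0499],down(88.3))
cv2.imwrite("pics/t6.png",read_camera("top")["img"][:,:,::-1]);cv2.imwrite("pics/s6.png",read_camera("scene")["img"][:,:,::-1])
b=cv2.imread("pics/s6.png")[160:340,210:380]
c=cv2.resize(b,None,fx=3.2,fy=3.2,interpolation=cv2.INTER_CUBIC);cv2.imwrite("pics/c6.png",np.clip(c*1.6,0,255).astype(np.uint8))
```

```text
pos [ 0.5911 -0.0042  0.0753] rot cols [[0.031, 1.0, 0.0], [1.0, -0.031, -0.0], [-0.0, 0.0, -1.0]] t 5.75 F [-0.5  1.  -1.9]
shift [0.0012 0.0009 0.0254] turn [ 0.01  0.01 -0.09]
```

View pics/c6.png

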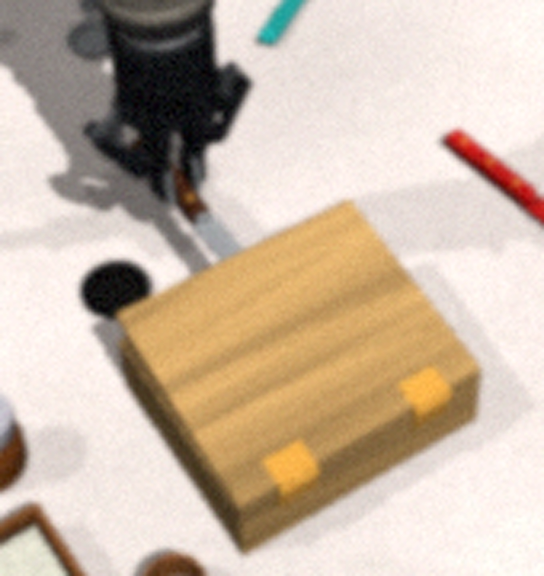

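The lid front is visibly raised on the blade and the gripper is clear of it. Following the arc now.

Call:
arm_command(commands=[0.002,0,-0.01,0,0,0,0,0.006,0,-0.022,0,0,0,0,0.012,0,-0.036,0,0,0,0,0.02,0,-0.05,0,0,0,0,0.03,0,-0.063,0,0,0,0,0.042,0,-0.075,0,0,0,0,0.054,0,-0.085,0,0,0,0,0.066,0,-0.092,0,0,0,0])

```text
t: 6.65
eef_pos: [0.5934, 0.0638, 0.1679]
tool_rot: [0.0, 0.718, 0.696, 0.001]
contact_force: [0.8, -3.0, -0.7]
gripper_width: 0.182
grasp_force: 78.4
```

Call:
arm_command(commands=[0.014,0,-0.006,0,0,0,0,0.028,0,-0.01,0,0,0,0,0.042,0,-0.01,0,0,0,0,0.056,0,-0.008,0,0,0,0,0.068,0,-0.006,0,0,0,0,0.078,0,-0.006,0,0,0,0,0.084,0,-0.006,0,0,0,0,0.084,0,-0.006,0,0,0,0])

```text
t: 7.45
eef_pos: [0.5954, 0.1475, 0.1724]
tool_rot: [-0.0, 0.717, 0.697, 0.0]
contact_force: [0.2, 0.6, -0.9]
gripper_width: 0.182
grasp_force: 78.5
```

Run:
```python
from h import *
to([.592,-.003,.0499],down(88.3))
a=read_camera("top")["img"][:,:,::-1];b=read_camera("scene")["img"][:,:,::-1]
c=cv2.resize(np.hstack([a[60:240,220:380],b[140:340,220:380][:180]]),None,fx=2.5,fy=2.5,interpolation=cv2.INTER_CUBIC);cv2.imwrite("pics/c7.png",np.clip(c*1.6,0,255).astype(np.uint8))
```

```text
pos [0.5954 0.1475 0.1724] rot cols [[0.029, 1.0, -0.0], [1.0, -0.029, 0.001], [0.001, -0.0, -1.0]] t 7.45 F [ 0.2  0.6 -0.9]
shift [-0.1506  0.0011  0.1224] turn [-0.02 -0.04  0.02]
```

View pics/c7.png

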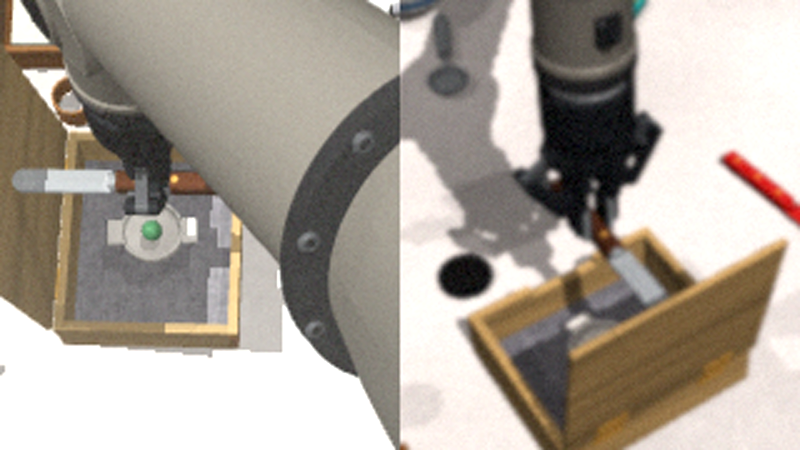

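Lid stands well open (about 1.75 rad). In the top crop, the green bead is in the dish's middle at (280.4,152), with the ears to front and back. Taking the knife back to its old spot.

Call:
arm_command(commands=[-0.015,0,0,0,0,0,0,-0.04,-0.003,0,0,0,-1,0,-0.075,-0.013,0,0,0,-3,0,-0.11,-0.025,0,0,0,-6,0,-0.145,-0.037,0,0,0,-9,0,-0.18,-0.05,0.01,0,0,-12,0,-0.215,-0.062,0.025,0,0,-15,0,-0.25,-0.073,0.045,0,0,-18,0])

```text
t: 8.35
eef_pos: [0.5144, -0.1049, 0.1281]
tool_rot: [0.001, 0.6, 0.8, 0.0]
contact_force: [1.6, -1.2, -2.2]
gripper_width: 0.184
grasp_force: 78.5
```

Run:
```python
from h import *
to([.499,-.1555,.0065],down(108.3))
b=at("top",280.4,152,.03);print("dish/bead at z .03",b, "ears",at("top",220+115/2.5,60+232/2.5,.036),at("top",220+189/2.5,60+227/2.5,.036))
```

```text
pos [ 0.5144 -0.1049  0.1281] rot cols [[-0.279, 0.96, 0.002], [0.96, 0.279, -0.001], [-0.002, 0.002, -1.0]] t 8.35 F [ 1.6 -1.2 -2.2]
shift [-0.0441 -0.0291  0.1217] turn [ 0.1   0.11 -2.07]
dish/bead at z .03 [0.60550919 0.1673858  0.03      ] ears [0.60160817 0.20142943 0.036     ] [0.60591783 0.13001001 0.036     ]
```

Call:
arm_command(commands=[-0.015,-0.01,0.015,0,0,-1,0,-0.032,-0.021,0.045,0,0,-2,0,-0.042,-0.028,0.075,0,0,-2,0,-0.044,-0.029,0.1,0,0,-2,0,-0.044,-0.029,0.112,0,0,-2,0,-0.044,-0.029,0.117,0,0,-2,0,-0.044,-0.029,0.12,0,0,-2,0,-0.044,-0.029,0.121,0,0,-2,0])

```text
t: 9.15
eef_pos: [0.5002, -0.1518, 0.0074]
tool_rot: [0.001, 0.586, 0.81, 0.0]
contact_force: [-0.3, 0.5, 0.0]
gripper_width: 0.179
grasp_force: 78.5
```

Nearly down (~1 mm). Release, opening only partly at first.

Call:
arm_command(commands=[0,0,0.0005,0,0,0,0,0,0,0.0005,0,0,0,0.3,0,0,0.0005,0,0,0,0.5,0,0,0.0005,0,0,0,0.6,0,0,0.0005,0,0,0,0.6,0,0,0.0005,0,0,0,0.6,0,0,-0.01,0,0,0,0.6,0,0,-0.035,0,0,0,0.6], force=30)

```text
t: 9.95
eef_pos: [0.498, -0.1515, 0.041]
tool_rot: [-0.002, 0.586, 0.81, -0.001]
contact_force: [0.1, -0.0, 0.2]
gripper_width: 0.598
grasp_force: 0.0
```

Call:
arm_command(commands=[0,0,-0.03,0,0,0,0.6,0,0,-0.07,0,0,0,0.8,0,0,-0.11,0,0,0,1,0,0,-0.15,0,0,0,1,0,0,-0.18,0,0,0,1,0,0,-0.2,0,0,0,1])

```text
t: 10.55
eef_pos: [0.5001, -0.1518, 0.2451]
tool_rot: [0.002, 0.586, 0.81, 0.001]
contact_force: [0.8, 0.3, -0.6]
gripper_width: 1.0
grasp_force: 0.0
```

Run:
```python
from h import *
to([.604,.166,.2],down(88.3))
a=read_camera("top")["img"][:,:,::-1];b=read_camera("scene")["img"][:,:,::-1]
cv2.imwrite("pics/t8.png",a);cv2.imwrite("pics/s8.png",b)
c=cv2.resize(np.vstack([np.hstack([a[100:225,230:350],a[125:250,340:460]]),np.hstack([b[180:305,200:320],b[230:355,240:360]])]),None,fx=2.4,fy=2.4,interpolation=cv2.INTER_CUBIC);cv2.imwrite("pics/c8.png",np.clip(c*1.4,0,255).astype(np.uint8))
```

```text
pos [ 0.5001 -0.1518  0.2451] rot cols [[-0.313, 0.95, 0.004], [0.95, 0.313, -0.001], [-0.002, 0.003, -1.0]] t 10.55 F [ 0.8  0.3 -0.6]
shift [0.2694 0.198  0.0451] turn [ 0.2   0.1  19.95]
```

View pics/c8.png

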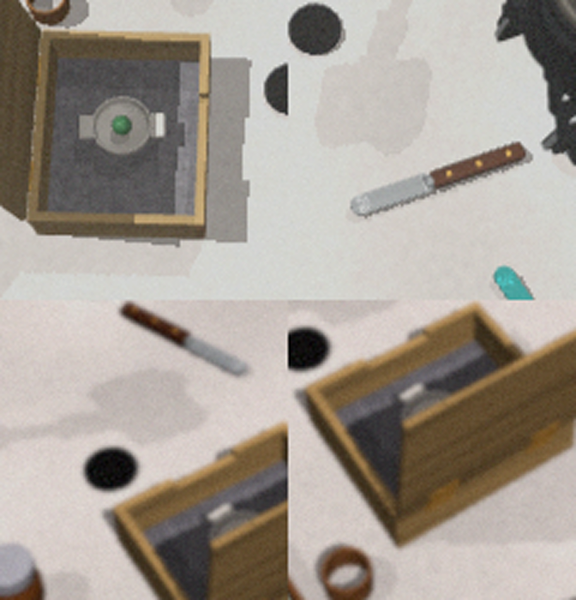

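Top view: knife lies flat at (368-437, 187-212) in its old place. The lid is open, with the dish at (280.6,152.3) and the green bead in its middle. Scene view: the lid hides the dish from that camera. All 10 pictures are used, so I'll measure the dish with image code from here.

Run:
```python
from h import *
a=cv2.imread("pics/t8.png").astype(int)
x0,y0,x1,y1=255,128,307,177
p=a[y0:y1,x0:x1];b,g,r=p[...,0],p[...,1],p[...,2]
m=(g>r+15)&(g>b+8);ys,xs=np.nonzero(m);print("bead",xs.mean()+x0,ys.mean()+y0,m.sum(),at("top",xs.mean()+x0,ys.mean()+y0,.035))
gray=p.mean(2)
for row in (147,152,157):print(row,gray[row-y0].astype(int).tolist())
for col in (276,281,285):print(col,gray[:,col-x0].astype(int).tolist())
for c in((280,165.0),):pass
for Z in(.026,.036):print(Z,at("top",280.6,152.3,Z))
X=np.array([.603,.166,.036]);print(proj("top",X+[.03,0,0]),proj("top",X-[.03,0,0]),proj("top",X+[0,.044,0]),proj("top",X-[0,.044,0]))
```

```text
bead 280.0681818181818 151.6590909090909 44 [0.60451912 0.16763    0.035     ]
147 [60, 57, 59, 60, 62, 60, 57, 66, 64, 61, 63, 58, 57, 64, 87, 84, 81, 101, 102, 102, 103, 105, 107, 106, 105, 103, 108, 107, 101, 104, 102, 100, 98, 93, 87, 75, 83, 79, 103, 88, 132, 136, 138, 85, 65, 65, 65, 63, 63, 89, 84, 92]
152 [66, 64, 61, 63, 63, 67, 64, 53, 95, 100, 101, 100, 101, 102, 76, 100, 104, 101, 107, 103, 104, 81, 67, 75, 74, 75, 71, 60, 56, 58, 95, 97, 101, 97, 96, 97, 86, 90, 102, 101, 147, 148, 147, 104, 67, 62, 63, 61, 69, 67, 65, 65]
157 [62, 63, 64, 63, 64, 64, 62, 58, 85, 84, 82, 82, 82, 75, 82, 84, 103, 104, 103, 103, 104, 88, 85, 85, 87, 84, 82, 83, 81, 93, 92, 92, 92, 94, 92, 97, 94, 59, 68, 70, 77, 71, 71, 71, 64, 62, 65, 66, 65, 63, 64, 64]
276 [50, 52, 52, 53, 55, 57, 56, 52, 51, 58, 61, 58, 63, 92, 82, 87, 103, 106, 107, 105, 105, 105, 91, 91, 81, 104, 94, 90, 89, 88, 86, 100, 97, 98, 98, 75, 59, 57, 60, 62, 62, 55, 55, 59, 57, 57, 57, 60, 61]
281 [54, 56, 54, 56, 52, 51, 54, 54, 54, 60, 58, 59, 90, 81, 82, 96, 98, 106, 105, 108, 72, 64, 76, 68, 71, 66, 53, 47, 68, 82, 85, 85, 97, 96, 95, 90, 70, 57, 55, 58, 53, 60, 55, 59, 52, 60, 60, 67, 65]
285 [52, 52, 53, 57, 57, 60, 56, 60, 54, 60, 60, 58, 68, 98, 76, 81, 93, 93, 96, 102, 98, 96, 96, 95, 95, 94, 96, 95, 92, 92, 93, 94, 93, 95, 87, 69, 58, 50, 58, 52, 52, 56, 60, 54, 65, 64, 58, 65, 64]
0.026 [0.60622587 0.16734301 0.026     ]
0.036 [0.60248557 0.16620331 0.036     ]
[280.87166408 140.48429632] [280.47313105 163.89621784] [262.4535597  152.29834411] [298.89177869 151.9071571 ]
```

Run:
```python
from h import *
a=cv2.imread("pics/t8.png").mean(2)
for col in (264,266,268,295,296,297):print(col,a[140:170,col].astype(int).tolist())
```

```text
264 [61, 64, 61, 59, 57, 62, 65, 61, 96, 99, 97, 99, 100, 100, 100, 100, 97, 84, 61, 58, 58, 59, 53, 50, 58, 59, 57, 61, 64, 61]
266 [60, 60, 58, 62, 62, 61, 63, 58, 97, 103, 99, 99, 100, 102, 102, 102, 97, 82, 62, 64, 54, 55, 58, 56, 57, 57, 51, 59, 60, 63]
268 [61, 59, 62, 59, 63, 61, 58, 64, 96, 99, 101, 103, 102, 98, 98, 97, 99, 75, 60, 57, 51, 55, 56, 58, 56, 58, 58, 59, 64, 63]
295 [64, 64, 62, 62, 61, 62, 64, 132, 145, 148, 146, 145, 147, 147, 147, 145, 132, 77, 57, 55, 52, 53, 56, 56, 62, 56, 54, 61, 57, 58]
296 [66, 69, 65, 65, 60, 59, 64, 136, 146, 150, 147, 148, 148, 149, 148, 149, 127, 71, 57, 62, 64, 63, 64, 68, 65, 67, 64, 63, 62, 61]
297 [62, 61, 62, 62, 60, 68, 65, 138, 148, 147, 148, 147, 147, 150, 148, 150, 124, 71, 56, 65, 67, 66, 63, 63, 63, 70, 65, 62, 63, 66]
```

Call:
arm_command(commands=[0.02,0.015,0,0,0,2,1,0.055,0.04,0,0,0,5,1,0.09,0.066,0,0,0,8,1,0.125,0.092,0,0,0,11,1,0.16,0.118,0,0,0,14,1,0.195,0.144,0,0,0,16,1,0.225,0.165,0,0,0,17,1,0.245,0.18,0,0,0,18,1])

```text
t: 11.45
eef_pos: [0.5931, 0.1406, 0.2408]
tool_rot: [-0.001, 0.705, 0.709, -0.0]
contact_force: [-0.4, 0.5, -0.5]
gripper_width: 1.001
grasp_force: 0.0
```

```bash
python3 -c "
from h import *
to([.604,.1665,.008],down(91))"
```

```text
pos [0.5931 0.1406 0.2408] rot cols [[-0.007, 1.0, -0.002], [1.0, 0.007, 0.001], [0.001, -0.002, -1.0]] t 11.45 F [-0.4  0.5 -0.5]
shift [0.0256 0.0115 0.2328] turn [-0.09 -0.06 -0.62]
```

Call:
arm_command(commands=[0.008,0.004,0.01,0,0,0,1,0.018,0.008,0.035,0,0,-0.6,1,0.0255,0.0115,0.07,0,0,-0.6,1,0.0255,0.0115,0.105,0,0,-0.6,1,0.0255,0.0115,0.135,0,0,-0.6,1,0.0255,0.0115,0.155,0,0,-0.6,1,0.0255,0.0115,0.165,0,0,-0.6,1,0.0255,0.0115,0.165,0,0,-0.6,1])

```text
t: 12.25
eef_pos: [0.6038, 0.1611, 0.0746]
tool_rot: [-0.001, 0.702, 0.712, -0.002]
contact_force: [0.2, -0.1, 0.0]
gripper_width: 0.999
grasp_force: 0.0
```

```bash
python3 -c "
from h import *
to([.604,.1665,.008],down(91))"
```

```text
pos [0.6038 0.1611 0.0746] rot cols [[-0.014, 1.0, -0.004], [1.0, 0.014, -0.002], [-0.001, -0.004, -1.0]] t 12.25 F [ 0.2 -0.1  0. ]
shift [0.0055 0.0005 0.0666] turn [-0.21  0.09 -0.2 ]
```

Call:
arm_command(commands=[0.003,0.0005,0.01,0,0,0,1,0.0055,0.0005,0.025,0,0,0,1,0.0055,0.0005,0.04,0,0,0,1,0.0055,0.0005,0.052,0,0,0,1,0.0055,0.0005,0.06,0,0,0,1,0.0055,0.0005,0.064,0,0,0,1,0.0055,0.0005,0.064,0,0,0,1,0.0055,0.0005,0.064,0,0,0,1], force=20)

```text
t: 13.05
eef_pos: [0.6059, 0.1683, 0.0129]
tool_rot: [0.0, 0.702, 0.712, 0.0]
contact_force: [1.3, 0.4, 0.6]
gripper_width: 0.999
grasp_force: 0.0
```

```bash
python3 -c "
from h import *
to([.604,.1665,.008],down(91))
a=read_camera('top')['img'].astype(int)
r,g,b=a[...,0],a[...,1],a[...,2]
m=((g>r+15)&(g>b+8));m[:120]=0;m[180:]=0;m[:,:250]=0;m[:,310:]=0
ys,xs=np.nonzero(m);print(len(xs),xs.mean() if len(xs) else 0,ys.mean() if len(xs) else 0)"
```

```text
pos [0.6059 0.1683 0.0129] rot cols [[-0.014, 1.0, 0.001], [1.0, 0.014, 0.0], [0.0, 0.001, -1.0]] t 13.05 F [1.3 0.4 0.6]
shift [-0.0018 -0.0019  0.0049] turn [ 0.03 -0.01 -0.18]
2 281.0 154.5
```

```bash
cat >> h.py <<'E'
def avg(n=6):
    P=[]
    for _ in range(n):read_camera("top");P.append(get_obs()["eef_pos"])
    P=np.array(P);print("mean",P.mean(0).round(4),"sd",P.std(0).round(4));return P.mean(0)
E
python3 -c "
from h import *
avg();to([.604,.1665,.008],down(91))"
```

```text
mean [0.6059 0.1683 0.0131] sd [0.0001 0.0001 0.0001]
pos [0.6057 0.1682 0.0129] rot cols [[-0.014, 1.0, 0.0], [1.0, 0.014, 0.0], [0.0, 0.0, -1.0]] t 13.4 F [ 0.1 -0.1 -0.3]
shift [-0.0017 -0.0018  0.0049] turn [ 0.03 -0.01 -0.17]
```

Call:
arm_command(commands=[-0.001,-0.001,0.002,0,0,0,1,-0.0017,-0.0018,0.0045,0,0,0,0.95,-0.0017,-0.0018,0.0045,0,0,0,0.9,-0.0017,-0.0018,0.0045,0,0,0,0.86,-0.0017,-0.0018,0.0045,0,0,0,0.83,-0.0017,-0.0018,0.0045,0,0,0,0.81,-0.0017,-0.0018,0.0045,0,0,0,0.79,-0.0017,-0.0018,0.0045,0,0,0,0.78])

```text
t: 14.2
eef_pos: [0.6039, 0.1664, 0.0081]
tool_rot: [0.0, 0.702, 0.712, 0.0]
contact_force: [0.9, 0.1, 0.0]
gripper_width: 0.78
grasp_force: 0.0
```

```bash
python3 -c "
from h import *
avg(2);to([.604,.1665,.008],down(91))"
```

```text
mean [0.6038 0.1665 0.0081] sd [0. 0. 0.]
pos [0.6038 0.1665 0.0081] rot cols [[-0.015, 1.0, 0.0], [1.0, 0.015, 0.0], [0.0, 0.0, -1.0]] t 14.3 F [0.5 0.6 1.1]
shift [0.     0.0002 0.0001] turn [ 0.   -0.   -0.17]
```

Call:
arm_command(commands=[0,0,0,0,0,0,0.77,0,0,0,0,0,0,0.76,0,0,0,0,0,0,0.75,0,0,0,0,0,0,0.74,0,0,0,0,0,0,0.73,0,0,0,0,0,0,0.72,0,0,0,0,0,0,0.71,0,0,0,0,0,0,0.7], force=30)

```text
t: 15.1
eef_pos: [0.604, 0.1665, 0.0084]
tool_rot: [0.0, 0.702, 0.712, 0.0]
contact_force: [0.6, -0.0, 1.6]
gripper_width: 0.705
grasp_force: 22.5
```

Call:
arm_command(commands=[0,0,0,0,0,0,0.69,0,0,0,0,0,0,0.68,0,0,0,0,0,0,0.67,0,0,0,0,0,0,0.65,0,0,0,0,0,0,0.6,0,0,0,0,0,0,0.5,0,0,0,0,0,0,0.5,0,0,0,0,0,0,0.5])

```text
t: 15.9
eef_pos: [0.604, 0.1665, 0.0084]
tool_rot: [0.0, 0.702, 0.712, 0.0]
contact_force: [-0.7, -0.8, 4.6]
gripper_width: 0.703
grasp_force: 32.1
```

Call:
arm_command(commands=[0,0,-0.0005,0,0,0,0.5,0,0,-0.0015,0,0,0,0.5,0,0,-0.003,0,0,0,0.5,0,0,-0.006,0,0,0,0.5,0,0,-0.01,0,0,0,0.5,0,0,-0.015,0,0,0,0.5,0,0,-0.021,0,0,0,0.5,0,0,-0.027,0,0,0,0.5])

```text
t: 16.7
eef_pos: [0.6039, 0.1665, 0.0358]
tool_rot: [0.0, 0.702, 0.712, 0.0]
contact_force: [0.5, 0.2, -0.4]
gripper_width: 0.7
grasp_force: 32.6
```

Call:
arm_command(commands=[0,0,-0.006,0,0,0,0.5,0,0,-0.012,0,0,0,0.5,0,0,-0.018,0,0,0,0.5,0,0,-0.024,0,0,0,0.5,0,0,-0.03,0,0,0,0.5,0,0,-0.036,0,0,0,0.5,0,0,-0.042,0,0,0,0.5,0,0,-0.048,0,0,0,0.5])

```text
t: 17.5
eef_pos: [0.6038, 0.1665, 0.0836]
tool_rot: [0.0, 0.702, 0.712, 0.0]
contact_force: [-0.3, -0.3, -1.1]
gripper_width: 0.701
grasp_force: 32.6
```

Call:
arm_command(commands=[0,0,-0.006,0,0,0,0.5,0,0,-0.012,0,0,0,0.5,0,0,-0.018,0,0,0,0.5,0,0,-0.024,0,0,0,0.5,0,0,-0.029,0,0,0,0.5,0,0,-0.033,0,0,0,0.5,0,0,-0.035,0,0,0,0.5,0,0,-0.036,0,0,0,0.5])

```text
t: 18.3
eef_pos: [0.6039, 0.1664, 0.1193]
tool_rot: [0.0, 0.702, 0.712, 0.0]
contact_force: [-0.1, -0.7, -0.8]
gripper_width: 0.699
grasp_force: 32.6
```

Run:
```python
from h import *
avg(2);to([.553,-.18,.157],down(3))
a=read_camera("top")["img"];b=read_camera("scene")["img"]
cv2.imwrite("pics/t9.png",a[:,:,::-1]);cv2.imwrite("pics/s9.png",b[:,:,::-1])
for n,i in(("top",a),("scene",b)):
    i=i.astype(int);m=(i[...,1]>i[...,0]+12)&(i[...,1]>i[...,2]+6);u,v=proj(n,[.604,.166,.137]).astype(int)
    s=m[v-20:v+20,u-20:u+20];ys,xs=np.nonzero(s);print(n,u,v,s.sum(),(xs.mean()+u-20,ys.mean()+v-20) if s.sum() else 0)
```

```text
mean [0.6038 0.1664 0.1192] sd [0.     0.     0.0001]
pos [0.6038 0.1664 0.1191] rot cols [[-0.015, 1.0, -0.0], [1.0, 0.015, -0.0], [-0.0, -0.0, -1.0]] t 18.4 F [ 0.4  0.7 -1.9]
shift [-0.3457 -0.0558 -0.0379] turn [ 0.    0.   87.83]
top 275 135 1 (np.float64(277.0), np.float64(135.0))
scene 299 249 53 (np.float64(299.64150943396226), np.float64(247.32075471698113))
```

Dish is up with the bead near its middle (scene (299.6,247.3), where a centred bead should show). Carrying it smoothly: ramp, cruise, ramp.

Call:
arm_command(commands=[-0.00025,0,0,0,0,0,0.5,-0.00075,-0.0001,-0.0001,0,0,0,0.5,-0.0015,-0.0002,-0.0002,0,0,0,0.5,-0.0025,-0.0004,-0.0003,0,0,0,0.5,-0.00375,-0.0006,-0.0004,0,0,0,0.5,-0.00525,-0.0008,-0.0006,0,0,0,0.5,-0.007,-0.0011,-0.0008,0,0,0,0.5,-0.009,-0.0014,-0.001,0,0,0,0.5])

```text
t: 19.3
eef_pos: [0.6025, 0.1573, 0.1201]
tool_rot: [0.0, 0.702, 0.712, -0.0]
contact_force: [-0.2, -0.5, -0.7]
gripper_width: 0.702
grasp_force: 32.6
```

Call:
arm_command(commands=[-0.00225,-0.0004,-0.0002,0,0,0,0.5,-0.00475,-0.0008,-0.0005,0,0,0,0.5,-0.0075,-0.0012,-0.0008,0,0,0,0.5,-0.0105,-0.0017,-0.0012,0,0,0,0.5,-0.01375,-0.0022,-0.0015,0,0,0,0.5,-0.01725,-0.0028,-0.0019,0,0,0,0.5,-0.021,-0.0034,-0.0023,0,0,0,0.5,-0.025,-0.004,-0.0028,0,0,0,0.5])

```text
t: 20.1
eef_pos: [0.5988, 0.132, 0.1229]
tool_rot: [0.0, 0.702, 0.712, -0.0]
contact_force: [-0.2, -0.9, -0.5]
gripper_width: 0.706
grasp_force: 32.6
```

Call:
arm_command(commands=[-0.00425,-0.0007,-0.0005,0,0,0,0.5,-0.00875,-0.0014,-0.001,0,0,0,0.5,-0.0135,-0.0022,-0.0015,0,0,0,0.5,-0.0185,-0.003,-0.002,0,0,0,0.5,-0.02375,-0.0038,-0.0026,0,0,0,0.5,-0.02925,-0.0047,-0.0032,0,0,0,0.5,-0.035,-0.0056,-0.0039,0,0,0,0.5,-0.041,-0.0066,-0.0045,0,0,0,0.5])

```text
t: 20.9
eef_pos: [0.5929, 0.0908, 0.1275]
tool_rot: [0.0, 0.702, 0.712, 0.0]
contact_force: [-0.2, 0.3, -0.6]
gripper_width: 0.698
grasp_force: 32.6
```

Call:
arm_command(commands=[-0.006,-0.001,-0.0007,0,0,0,0.5,-0.012,-0.0019,-0.0013,0,0,0,0.5,-0.018,-0.0029,-0.002,0,0,0,0.5,-0.024,-0.0039,-0.0026,0,0,0,0.5,-0.03,-0.0048,-0.0033,0,0,0,0.5,-0.036,-0.0058,-0.004,0,0,0,0.5,-0.042,-0.0068,-0.0046,0,0,0,0.5,-0.048,-0.0077,-0.0053,0,0,0,0.5])

```text
t: 21.7
eef_pos: [0.5858, 0.0427, 0.1327]
tool_rot: [-0.0, 0.702, 0.712, -0.0]
contact_force: [-0.0, -0.4, -0.2]
gripper_width: 0.705
grasp_force: 32.6
```

Call:
arm_command(commands=[-0.006,-0.001,-0.0007,0,0,0,0.5,-0.012,-0.0019,-0.0013,0,0,0,0.5,-0.018,-0.0029,-0.002,0,0,0,0.5,-0.024,-0.0039,-0.0026,0,0,0,0.5,-0.03,-0.0048,-0.0033,0,0,0,0.5,-0.036,-0.0058,-0.004,0,0,0,0.5,-0.042,-0.0068,-0.0046,0,0,0,0.5,-0.048,-0.0077,-0.0053,0,0,0,0.5])

```text
t: 22.5
eef_pos: [0.5788, -0.0054, 0.1381]
tool_rot: [0.0, 0.702, 0.712, 0.0]
contact_force: [0.7, -0.6, -0.9]
gripper_width: 0.701
grasp_force: 32.6
```

Call:
arm_command(commands=[-0.006,-0.001,-0.0007,0,0,0,0.5,-0.012,-0.0019,-0.0013,0,0,0,0.5,-0.018,-0.0029,-0.002,0,0,0,0.5,-0.024,-0.0039,-0.0026,0,0,0,0.5,-0.03,-0.0048,-0.0033,0,0,0,0.5,-0.036,-0.0058,-0.004,0,0,0,0.5,-0.042,-0.0068,-0.0046,0,0,0,0.5,-0.048,-0.0077,-0.0053,0,0,0,0.5])

```text
t: 23.3
eef_pos: [0.5718, -0.0535, 0.1434]
tool_rot: [0.0, 0.702, 0.712, 0.0]
contact_force: [0.8, 0.3, -1.1]
gripper_width: 0.701
grasp_force: 32.6
```

Call:
arm_command(commands=[-0.006,-0.001,-0.0007,0,0,0,0.5,-0.012,-0.0019,-0.0013,0,0,0,0.5,-0.018,-0.0029,-0.002,0,0,0,0.5,-0.024,-0.0039,-0.0026,0,0,0,0.5,-0.03,-0.0048,-0.0033,0,0,0,0.5,-0.036,-0.0058,-0.004,0,0,0,0.5,-0.042,-0.0068,-0.0046,0,0,0,0.5,-0.048,-0.0077,-0.0053,0,0,0,0.5])

```text
t: 24.1
eef_pos: [0.5648, -0.1016, 0.1486]
tool_rot: [-0.0, 0.702, 0.712, -0.0]
contact_force: [-1.0, 0.1, -0.9]
gripper_width: 0.698
grasp_force: 32.6
```

Call:
arm_command(commands=[-0.006,-0.001,-0.0007,0,0,0,0.5,-0.01175,-0.0019,-0.0013,0,0,0,0.5,-0.01725,-0.0028,-0.0019,0,0,0,0.5,-0.0225,-0.0036,-0.0025,0,0,0,0.5,-0.0275,-0.0044,-0.003,0,0,0,0.5,-0.03225,-0.0052,-0.0035,0,0,0,0.5,-0.03675,-0.0059,-0.004,0,0,0,0.5,-0.041,-0.0066,-0.0045,0,0,0,0.5])

```text
t: 24.9
eef_pos: [0.5588, -0.1426, 0.1531]
tool_rot: [-0.0, 0.702, 0.712, 0.0]
contact_force: [0.1, 0.1, -0.2]
gripper_width: 0.701
grasp_force: 32.6
```

Call:
arm_command(commands=[-0.004,-0.0006,-0.0004,0,0,0,0.5,-0.00775,-0.0012,-0.0009,0,0,0,0.5,-0.01125,-0.0018,-0.0012,0,0,0,0.5,-0.0145,-0.0023,-0.0016,0,0,0,0.5,-0.0175,-0.0028,-0.0019,0,0,0,0.5,-0.02025,-0.0033,-0.0022,0,0,0,0.5,-0.02275,-0.0037,-0.0025,0,0,0,0.5,-0.025,-0.004,-0.0028,0,0,0,0.5])

```text
t: 25.7
eef_pos: [0.5552, -0.1675, 0.1559]
tool_rot: [-0.0, 0.702, 0.712, -0.0]
contact_force: [-0.7, 0.1, -0.7]
gripper_width: 0.703
grasp_force: 32.6
```

Call:
arm_command(commands=[-0.002,-0.0003,-0.0002,0,0,0,0.5,-0.00375,-0.0006,-0.0004,0,0,0,0.5,-0.00525,-0.0008,-0.0006,0,0,0,0.5,-0.0065,-0.001,-0.0007,0,0,0,0.5,-0.0075,-0.0012,-0.0008,0,0,0,0.5,-0.00825,-0.0013,-0.0009,0,0,0,0.5,-0.00875,-0.0014,-0.001,0,0,0,0.5,-0.009,-0.0014,-0.001,0,0,0,0.5])

```text
t: 26.5
eef_pos: [0.554, -0.1763, 0.1569]
tool_rot: [0.0, 0.702, 0.712, 0.0]
contact_force: [0.4, 0.4, -1.8]
gripper_width: 0.705
grasp_force: 32.6
```

```bash
cat > b.py <<'E'
from h import *
avg(2);to([.553,-.18,.157],down(3))
p=tool()[0];X=p+[0,0,.0176];print("dish ctr",X)
for n in("top","scene"):
    j=read_camera(n)["img"];cv2.imwrite("pics/%s_%d.png"%(n,get_obs()["t"]*10),j[:,:,::-1]);i=j.astype(int)
    m=(i[...,1]>i[...,0]+12)&(i[...,1]>i[...,2]+6);u,v=proj(n,X).astype(int)
    s=m[v-16:v+16,u-16:u+16];ys,xs=np.nonzero(s)
    if s.sum():
        c=(xs.mean()+u-16,ys.mean()+v-16);print(n,s.sum(),c,"expected",proj(n,X+[0,0,.009]),"off",at(n,*c,X[2]+.009)-X)
E
python3 b.py
```

```text
mean [ 0.554  -0.1763  0.1569] sd [0. 0. 0.]
pos [ 0.554  -0.1763  0.1569] rot cols [[-0.015, 1.0, 0.0], [1.0, 0.015, -0.0], [-0.0, 0.0, -1.0]] t 26.6 F [ 0.5  0.3 -0.8]
shift [-0.0037 -0.001  -0.0001] turn [ 0.   -0.   87.83]
dish ctr [ 0.55398319 -0.17629303  0.17451906]
top 35 (np.float64(438.2), np.float64(147.28571428571428)) expected [440.52631748 147.49989261] off [0.00049062 0.00477308 0.009     ]
scene 35 (np.float64(240.14285714285717), np.float64(145.28571428571428)) expected [239.79261278 144.93467918] off [2.05107195e-05 1.85341025e-03 9.00000000e-03]
```

Bead sits within a few mm of the dish's middle. Now the slow quarter turn in place.

Call:
arm_command(commands=[0,0,0,0,0,0.3,0.5,0,0,0,0,0,0.9,0.5,0,0,0,0,0,1.8,0.5,0,0,0,0,0,3,0.5,0,0,0,0,0,4.5,0.5,0,0,0,0,0,6.3,0.5,0,0,0,0,0,8.4,0.5,0,0,0,0,0,10.8,0.5])

```text
t: 27.5
eef_pos: [0.554, -0.1763, 0.1569]
tool_rot: [0.0, 0.767, 0.642, 0.0]
contact_force: [-0.5, -0.7, 0.1]
gripper_width: 0.703
grasp_force: 32.5
```

Call:
arm_command(commands=[0,0,0,0,0,2.7,0.5,0,0,0,0,0,5.4,0.5,0,0,0,0,0,8.1,0.5,0,0,0,0,0,10.8,0.5,0,0,0,0,0,13.5,0.5,0,0,0,0,0,16.2,0.5,0,0,0,0,0,18.9,0.5,0,0,0,0,0,21.6,0.5])

```text
t: 28.3
eef_pos: [0.554, -0.1762, 0.1569]
tool_rot: [0.0, 0.874, 0.487, 0.0]
contact_force: [-0.1, -0.1, -0.8]
gripper_width: 0.701
grasp_force: 32.5
```

Call:
arm_command(commands=[0,0,0,0,0,2.7,0.5,0,0,0,0,0,5.4,0.5,0,0,0,0,0,8.1,0.5,0,0,0,0,0,10.8,0.5,0,0,0,0,0,13.5,0.5,0,0,0,0,0,16.2,0.5,0,0,0,0,0,18.9,0.5,0,0,0,0,0,21.6,0.5])

```text
t: 29.1
eef_pos: [0.554, -0.1762, 0.1569]
tool_rot: [0.0, 0.949, 0.314, 0.0]
contact_force: [-0.4, -0.7, -0.8]
gripper_width: 0.699
grasp_force: 32.6
```

Call:
arm_command(commands=[0,0,0,0,0,2.7,0.5,0,0,0,0,0,5.4,0.5,0,0,0,0,0,8.1,0.5,0,0,0,0,0,10.8,0.5,0,0,0,0,0,13.5,0.5,0,0,0,0,0,16.2,0.5,0,0,0,0,0,18.9,0.5,0,0,0,0,0,21.6,0.5])

```text
t: 29.9
eef_pos: [0.554, -0.1762, 0.157]
tool_rot: [-0.0, 0.991, 0.131, 0.0]
contact_force: [-0.3, -0.2, -1.4]
gripper_width: 0.703
grasp_force: 32.6
```

Call:
arm_command(commands=[0,0,0,0,0,2.6,0.5,0,0,0,0,0,4.9,0.5,0,0,0,0,0,6.9,0.5,0,0,0,0,0,8.6,0.5,0,0,0,0,0,9.9,0.5,0,0,0,0,0,10.9,0.5,0,0,0,0,0,11.6,0.5,0,0,0,0,0,12,0.5])

```text
t: 30.7
eef_pos: [0.5539, -0.1763, 0.1569]
tool_rot: [0.0, 1.0, 0.028, -0.0]
contact_force: [-0.1, 0.8, -0.8]
gripper_width: 0.703
grasp_force: 32.6
```

```bash
python3 b.py
python3 - <<'E'
from h import *
import glob
f=sorted(glob.glob("pics/scene_*.png"))[-1];a=cv2.imread(f).mean(2);X=tool()[0]+[0,0,.0176]
t=sorted(glob.glob("pics/top_*.png"))[-1];b=cv2.imread(t).mean(2)
# ear ends predicted in both views, brightness along the ear axis and 12 deg to each side, 38 mm out
for n,im in(("scene",a),("top",b)):
  for sgn in(0,180):
    L=[]
    for d in range(-40,48,8):
        w=np.radians(3+sgn+d);u,v=proj(n,X+[.038*np.cos(w),.038*np.sin(w),.006]);L.append(int(im[int(round(v)),int(round(u))]))
    print(n,sgn,L)
# knife still flat: steel/wood pixels change against earlier picture
o=cv2.imread("pics/t8.png").mean(2)[180:215,365:443];print("knife px diff",abs(o-b[180:215,365:443]).mean())
E
```

```text
mean [ 0.554  -0.1763  0.1569] sd [0. 0. 0.]
pos [ 0.5539 -0.1763  0.1569] rot cols [[0.998, 0.056, 0.0], [0.056, -0.998, -0.0], [0.0, 0.0, -1.0]] t 30.8 F [ 0.2 -0.1 -0.7]
shift [-0.0012  0.0036 -0.0001] turn [ 0.   -0.    0.22]
dish ctr [ 0.55394851 -0.17632756  0.17449976]
top 37 (np.float64(441.86486486486484), np.float64(148.72972972972974)) expected [440.54205383 147.51914123] off [-0.00267849 -0.0024081   0.009     ]
scene 37 (np.float64(239.1081081081081), np.float64(145.05405405405406)) expected [239.79883786 144.92909607] off [ 0.00172108 -0.00054992  0.009     ]
scene 0 [47, 58, 79, 122, 147, 146, 145, 141, 119, 92, 68]
scene 180 [65, 52, 47, 15, 11, 10, 13, 14, 12, 5, 13]
top 0 [29, 36, 33, 35, 35, 36, 36, 76, 75, 77, 52]
top 180 [149, 148, 147, 133, 143, 142, 137, 140, 148, 147, 147]
knife px diff 1.8912087912087912
```

Dish at the estimated focus (0.554, -0.176, 0.1745), ears along yaw 3° like the camera. The bead is within about 3 mm of the middle and the knife is unmoved. Handing in.

```bash
python3 -c "
from station import *
print(hand_in())"
```

```text
the job is handed in; nothing more can be done
None
```

I pried the lid open with the knife and laid the knife back down flat. The dish, with its bead, is held still in front of the camera with an ear pointing at it; I handed the job in at about 31 s, and no verdict came back.

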